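# Fit the double lid, then lift off the outer cover

### The arm

A 6-joint arm with a two-finger parallel gripper is mounted at the origin on the work surface. World frame = base frame: x ahead of the robot, y to its left, z up, the work surface at z = 0. Lengths are in m, angles in degrees, forces in N, time in s.
With the tool pointing down it reaches from about 0.4 to 0.825 m from the base axis. Payload 7 kg.
Tool frame: the origin (TCP) lies midway between the tips of the shut fingers; the grasp point (between the pads) lies 19 mm behind it; z points along the fingers, y is the direction in which the jaws open and shut (so a half turn about z gives the same grasp; the last joint's range is limited). The gripper opens to 88 mm and grips with 3 to 60 N. Pads are 19 mm wide; open, the fingers measure 130 mm over their backs; the gripper's body (78 mm by 193 mm) begins 47 mm behind the grasp point.
Start: joints at [93.742, 20.546, 0.682, 0, -70.136, -16.507], TCP at [0.149, 0.658, 0.227] pointing down, gripper open.
Joint ranges: [-176.03, 176.03], [-82.01, 121.73], [-58.28, 71.71], [-173.87, 95.51], [-174.79, -0.11], [-173.66, 173.66]. Speed limits (degrees/s): [136.94, 136.94, 172.46, 180, 180, 180].

### API

Orientations are given as [roll, pitch, yaw] about the fixed x, y, z axes, in that order (R = Rz(yaw) Ry(pitch) Rx(roll)).
In Python, from plant import ctrl, snapshot gives the robot as it stands.
- The arm moves only by the shell command python3 -m pendant 'ROWS'. ROWS is JSON, a list of rows, each a list of 7 numbers: the shift along the tool's x, y, z in m, then the turn, a rotation vector about the tool's x, y, z in rad, then the opening, from -1 (shut) to 1 (fully open), so that 0 is half open. In form: [[x, y, z, ax, ay, az, jaw], ...]. A call has 1 to 12 rows; each row is the pose to reach, as a shift and turn from the pose commanded when the call began, along the tool's axes at that moment; what a row does not reach only later rows make up. A row lasts 1/8 s, in which the tool goes at most 62.5 mm and 10.7 degrees, less where a joint would pass 70% of its speed; a pose out of reach is approached as far as the arm can. A call with a gripper value outside its range is refused whole. The fingers move at their own pace and stop on an object; the grip force is fixed at half the most. Time passes only in rows, so rows that repeat a pose let the fingers close. It gives the time, the measured TCP pose, the force and the opening at its end, in the units of the state.
- ctrl.get_obs(): the state, without advancing time (a new reading comes with each control period).
- snapshot(name): name is "side" or "top"; returns a dict with "image" (384x512x3 uint8, blue, green, red), "mtx" (3x3 intrinsics, pixels), "k1" (the pictures are not rectified: a ray, as slopes to the right and down, at radius r is drawn at 1 + k1 r^2 times it, then the intrinsics apply), "eye" and "attitude" of the camera in the world. Camera axes: x right, y up, looking along -z (the intrinsics and any distortion apply to the point x, -y, -z); pixel columns grow to the right and rows downward; lengths in m; the calibration is good to about 2 mm. A picture is of the moment at which its call begins. There is no depth.
- ctrl.close_job(): hands the job in, once; it reports no verdict.
The state is a dict: "clock": time; "joint_pos": joint angles; "qvel": joint speeds; "tau": joint torques, N m; "tool_pos": TCP position; "orientation": TCP orientation; "force": force on the tool from outside, world axes, zero at the start; "moment": the same for the moment, N m; "opening": finger opening in m.
Only numpy, scipy, OpenCV 4.12 (cv2) and the standard library are available. Lean on these libraries where they do the work, as an engineer would, in place of code of your own. Each camera call takes 0.05 s, during which the arm holds its last target.

### The job

Pick up the double lid from the wooden trivet by its knob and lower both lids together squarely onto the square canister until fully down; then, with the lids seated, turn the knob clockwise past its click to its far stop, which lets go of the inner lid. Lift the outer lid alone straight up by the knob until its underside is about 12 cm above the canister's rim and finish there, still holding it level and still in the air, with the inner lid left undisturbed in the canister. Set the lids down gently, and do not disturb the other things on the worktop.

Things in the scene. Friction and masses are not known exactly. Their poses are not given: they have to be found in the camera images.
- canister: open square cream canister with blue lines, fixed to the worktop; outside 126 x 126 and 90 high, wall 6 (mouth 114 x 114). Origin: centre of its underside; x and y run along its sides, z up. It and the trivet may change places
- trivet: fixed round dark wooden board, 170 across, its top 30 above the worktop; the double lid lies on it at the start. Origin: centre of its underside
- inner_lid: square beech lid hidden under the outer, 0.2-0.32 kg: flange 122 x 122 x 6 with a 56 x 22 slot for the knob's key; below it a tapered plug 16 deep (97 wide at the bottom, 110 at the flange) that centres itself in the canister. Origin: centre of the plug's underside, 30 above the worktop at the start, 74 above the canister's origin when seated (flange on the rim)
- outer_lid: square cream cover, 149 over its flared skirt, 0.3-0.48 kg with knob. Origin: centre of its plate's underside (plate 5 thick, skirt 16 down), 22 above the inner lid's origin, 96 above the canister's when seated. x, y along its sides, parallel to the inner lid's. Skirt fits round the canister with 3-7 play a side: lower it with sides parallel (any of four ways); then it cannot turn
- knob (a joint): knob angle on the outer lid, rad: 0 locked (start; pointer at red dot), 1.31 released (green dot), growing clockwise from above, a stop at each end. A spring (0.13 N m at most) pushes it to the nearer stop; it clicks over at 0.655. Locked, its key carries the inner lid along, hanging 2 lower; within 0.25 of released the key slips up through the slot and leaves it behind
- knob_grip (a point): grip point on the knob, a dark wooden upright bar 44 long, 14 thick, standing 8 to 44 above the plate's top; the point is 35 above the outer lid's origin, on the knob's axis at the lid's centre. Its x runs along the bar (grip along y, across it). At joint 0 the bar stands 0.655 rad anticlockwise of the outer lid's x axis, at 1.31 as much clockwise
- green_bottle: small green glass bottle, 48 across, 95 high, with a wooden stopper; stands between the canister and the trivet; a bystander, to be left where it is. Origin: centre of its underside
- jug: white pottery jug, 92 across (plus handle), 130 high; a bystander, to be left where it is. Origin: centre of its underside
- mug: beige mug, 80 across (plus handle), 85 high; a bystander, to be left where it is. Origin: centre of its underside
- spoon: wooden spoon lying flat; a bystander, to be left where it is. Origin: middle of the spoon, underside
Not all that is in view belongs to the job. What is shaped like the canister but pink or turquoise is not meant.

How it is judged (in metres and radians):
On the way, in this order (a step that is already met when the one before it is completed fails the run):
1. both lids are fully down on the canister, knob still locked (z of inner_lid in the frame of canister between 0.071 and 0.077 m and horizontal distance between inner_lid and canister below 0.006 m and angle between each of inner_lid, outer_lid's own z axis and vertical below 0.05 rad and z of outer_lid in the frame of canister below 0.0985 m and value of joint knob below 0.5 rad), for 0.2 s.
2. the knob is turned past its click to released, lids still seated (z of inner_lid in the frame of canister between 0.071 and 0.077 m and horizontal distance between inner_lid and canister below 0.006 m and angle between inner_lid's own z axis and vertical below 0.05 rad and z of outer_lid in the frame of canister below 0.1 m and value of joint knob above 1.1 rad), for 0.2 s.
At the end, for the whole second after the job is handed in: inner lid seated (height within 3 mm, centred within 6 mm, tilt < 0.05 rad, still); outer lid held in the fingers 80 to 190 mm above the rim, within 50 mm of the axis, tilt < 0.2 rad, still, touching neither inner lid nor canister, knob > 1.0 rad; bystanders within 25 mm of their starts (z of inner_lid in the frame of canister between 0.071 and 0.077 m and horizontal distance between inner_lid and canister below 0.006 m and angle between inner_lid's own z axis and vertical below 0.05 rad and linear speed of inner_lid below 0.02 m/s and z of outer_lid in the frame of canister between 0.17 and 0.28 m and horizontal distance between outer_lid and canister below 0.05 m and angle between outer_lid's own z axis and vertical below 0.2 rad and linear speed of outer_lid below 0.03 m/s and value of joint knob above 1 rad and contact force between the fingers and outer_lid above 1 N and contact force between outer_lid and inner_lid below 0.2 N and contact force between outer_lid and canister below 0.2 N and distance of each of green_bottle, jug, mug, spoon from where it was at the start of the episode below 0.025 m); the arm keeps its last pose, push and grip.
It fails at once if the knob is past its click while the inner lid is not in its seat: released too early, or the inner lid disturbed afterwards (value of joint knob above 0.8 rad and not (z of inner_lid in the frame of canister between 0.071 and 0.077 m and horizontal distance between inner_lid and canister below 0.006 m and angle between inner_lid's own z axis and vertical below 0.05 rad)).
It fails at once if the lids are slammed onto the canister (over 60 N) (contact force between any of outer_lid, inner_lid and canister above 60 N).
It fails at once if the fingers touch the inner lid (contact force between the fingers and inner_lid above 0.5 N).
It fails at once if a bystander is pushed away or tipped (distance of any of green_bottle, jug, mug, spoon from where it was at the start of the episode above 0.025 m or angle between any of green_bottle, jug, mug's own z axis and vertical above 0.5 rad).
It also fails if it takes over 64 s, if anything falls off the work surface, if the arm or the gripper's body presses on something with over 40 N, if the wrist force passes 120 N, or if a joint passes its speed limit or range.

## Working session

There is one attempt and no reset: what is moved stays moved. The work goes in short steps, Python scripts to look and compute and a shell command to move; the robot and the scene stay as the last step left them, time stands still between calls to the robot, and variables do not carry over. Pictures are saved under pics/ and viewed, and the job is handed in when it is done.

```bash
mkdir -p pics; ls; python3 - <<'E'
from plant import ctrl, snapshot
import cv2
for n in("side","top"):
    s=snapshot(n); cv2.imwrite(f"pics/{n}0.png",s["image"])
    print(n,s["mtx"],s["k1"],s["eye"],s["attitude"])
print(ctrl.get_obs())
E
```

```text
pics
side [[453.96285358   0.         251.59586362]
 [  0.         453.96285358 190.14316287]
 [  0.           0.           1.        ]] -0.12747996363350664 [ 0.03719425 -1.09438235  0.85037056] [ 56.22254684   0.30207443 -23.76879853]
top [[484.08740187   0.         258.23285786]
 [  0.         484.08740187 194.09702342]
 [  0.           0.           1.        ]] -0.12760783155830505 [0.3482863  0.00334349 1.61626777] [  6.47493536   0.67205098 -89.34930235]
{'clock': 0.1, 'joint_pos': array([ 9.37411779e+01,  2.05870237e+01,  6.40762179e-01, -1.57711218e-02,
       -7.01368328e+01, -1.65077991e+01]), 'qvel': array([ 0.0322036 , -0.06593038,  0.08021657,  0.01857892,  0.02293975,
       -0.00623258]), 'tau': array([-2.54157530e-03, -5.84167314e+01,  2.93750811e+01,  7.01563239e+00,
        1.01513753e-02, -4.60526132e-05]), 'tool_pos': array([0.14909258, 0.65789435, 0.22573925]), 'orientation': array([ 1.79916118e+02, -9.39712491e-03, -1.27719837e+01]), 'force': array([-0.61322866,  0.74997488,  0.57378402]), 'moment': array([-0.00561154, -0.02568566, -0.03127509]), 'opening': 0.08726474142036011}
```

View pics/top0.png

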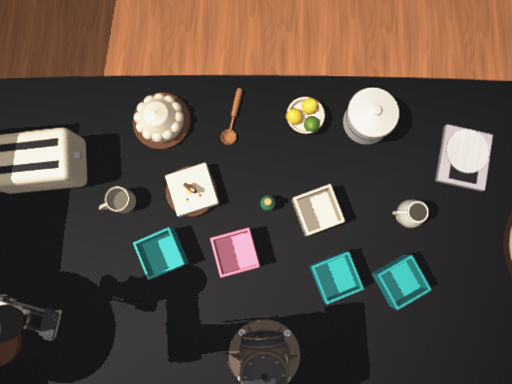

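View pics/side0.png

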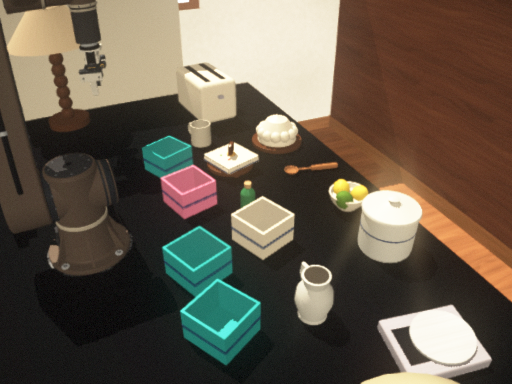

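```bash
cat > h.py <<'E'
import numpy as np, cv2
from scipy.spatial.transform import Rotation as R
from plant import ctrl, snapshot
def dist(s): return np.array([s["k1"],0,0,0,0],float)
def Rc(s): return R.from_euler("xyz",s["attitude"],degrees=True).as_matrix()
def rays(s,px):
    p=cv2.undistortPoints(np.array(px,float).reshape(-1,1,2),s["mtx"],dist(s)).reshape(-1,2)
    return np.c_[p[:,0],-p[:,1],-np.ones(len(p))]@Rc(s).T
def plane(s,px,z):
    d=rays(s,px);e=np.array(s["eye"]);return e+d*((z-e[2])/d[:,2])[:,None]
def proj(s,P):
    c=(np.atleast_2d(P)-s["eye"])@Rc(s); c=c*[1,-1,-1]
    return cv2.projectPoints(c.reshape(-1,1,3),np.zeros(3),np.zeros(3),s["mtx"],dist(s))[0].reshape(-1,2)
def zoom(s,x0,y0,x1,y1,f,name):
    cv2.imwrite(name,cv2.resize(s["image"][y0:y1,x0:x1],None,fx=f,fy=f,interpolation=cv2.INTER_CUBIC))
E
python3 - <<'E'
from h import *
s=snapshot("top"); zoom(s,150,150,230,230,7,"pics/lid_t.png"); zoom(s,280,170,360,250,7,"pics/can_t.png")
t=snapshot("side"); zoom(t,190,130,310,270,4,"pics/z_s.png")
E
```

```text
(no output)
```

View pics/lid_t.png

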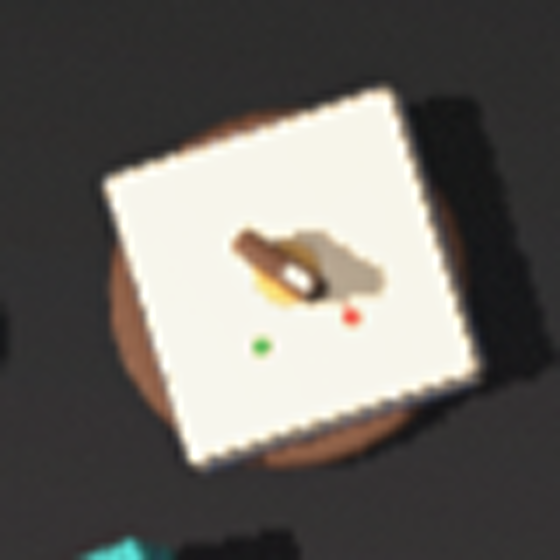

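View pics/can_t.png

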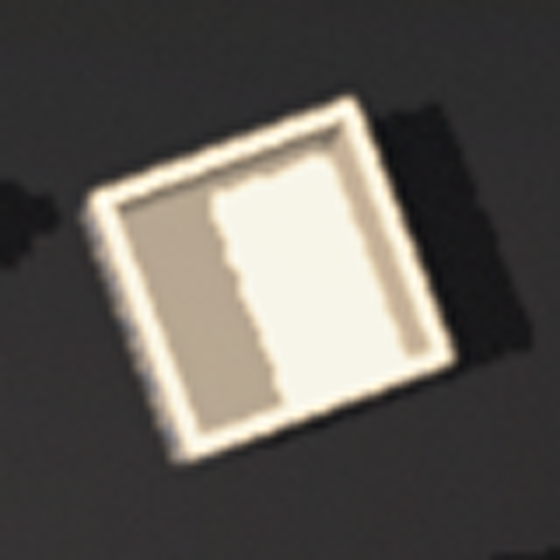

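View pics/z_s.png

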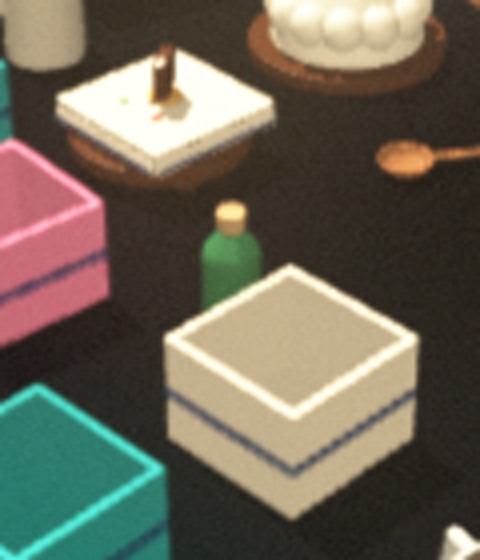

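```bash
cat >> h.py <<'E'
def square(s,box,z,lo=120,f=8):
    x0,y0,x1,y1=box
    g=cv2.resize(cv2.cvtColor(s["image"][y0:y1,x0:x1],cv2.COLOR_BGR2GRAY),None,fx=f,fy=f,interpolation=cv2.INTER_CUBIC)
    m=(g>lo).astype(np.uint8)
    cs,_=cv2.findContours(m,cv2.RETR_EXTERNAL,cv2.CHAIN_APPROX_NONE)
    c=max(cs,key=cv2.contourArea).reshape(-1,2)
    px=(c+0.5)/f-0.5+[x0,y0]
    P=plane(s,px,z)[:,:2]*1000
    r=cv2.minAreaRect(P.astype(np.float32))
    # robust: line fits per side
    ctr=np.array(r[0]); a=np.radians(r[2]); U=np.array([[np.cos(a),np.sin(a)],[-np.sin(a),np.cos(a)]])
    q=(P-ctr)@U.T; h=np.array(r[1])/2; out=[]
    for ax in(0,1):
        for sg in(1,-1):
            k=(abs(q[:,ax]-sg*h[ax])<6)&(abs(q[:,1-ax])<h[1-ax]*.8)
            l=cv2.fitLine(P[k].astype(np.float32),cv2.DIST_HUBER,0,.01,.01).ravel()
            out.append((np.degrees(np.arctan2(l[1],l[0]))%90, ((l[2:]-ctr)@U[ax])))
    d=[o[1] for o in out]; c2=ctr+U.T@np.array([(d[0]+d[1])/2,(d[2]+d[3])/2])
    return r,[o[0] for o in out],d,c2
E
python3 - <<'E'
from h import *
s=snapshot("top")
for lo in(90,130,160):
  print("lid",lo,square(s,(150,150,230,230),0.039,lo))
  print("can",lo,square(s,(280,170,360,250),0.09,lo))
t=snapshot("side")
# knob axis via colours: dots
z=0.057
im=s["image"].astype(int);b,g,r=im[150:230,150:230].transpose(2,0,1)
for n,m in(("red",(r-g>60)&(r-b>60)&(r>150)),("green",(g-r>50)&(g-b>40))):
    ys,xs=np.nonzero(m); print(n,len(xs),xs,ys,plane(s,[[xs.mean()+150,ys.mean()+150]],z))
E
```

```text
lid 90 (((535.2626342773438, 250.4837646484375), (162.53953552246094, 160.3240509033203), 18.57861328125), [np.float32(18.560936), np.float32(18.427391), np.float32(14.816722), np.float32(18.566229)], [np.float64(79.08510233176075), np.float64(-79.52506973085758), np.float64(78.49046086178923), np.float64(-79.72563343528597)], array([535.2508809 , 249.82827437]))
can 90 (((474.2611083984375, -164.85903930664062), (132.87857055664062, 139.3624267578125), 20.913118362426758), [np.float32(20.848824), np.float32(20.898018), np.float32(20.631453), np.float32(20.860764)], [np.float64(65.83425682786388), np.float64(-65.88742505251949), np.float64(68.45663150896416), np.float64(-69.00960543368464)], array([ 474.33496812, -165.12680132]))
lid 130 (((542.424072265625, 246.3162841796875), (146.86412048339844, 145.45709228515625), 18.621213912963867), [np.float32(18.424774), np.float32(18.647186), np.float32(18.291742), np.float32(18.699938)], [np.float64(72.31415406488081), np.float64(-72.52313472941736), np.float64(71.91928048081887), np.float64(-72.00634282635416)], array([542.33895192, 246.2
[... 561 characters left out ...]
 np.float32(18.61745)], [np.float64(71.52396249131071), np.float64(-71.27877813320792), np.float64(71.17108390475101), np.float64(-70.90893631239223)], array([542.45265526, 246.24442219]))
can 160 (((474.5881042480469, -166.11610412597656), (129.38800048828125, 133.4649200439453), 20.88958740234375), [np.float32(20.869125), np.float32(20.875954), np.float32(20.767998), np.float32(20.804623)], [np.float64(64.04709917756414), np.float64(-64.08053547614743), np.float64(65.12627336040939), np.float64(-65.95788843320256)], array([ 474.72074875, -166.5105415 ]))
red 5 [49 50 49 50 51] [44 44 45 45 45] [[0.52149296 0.21366674 0.057     ]]
green 2 [36 37] [49 49] [[0.50665361 0.25681942 0.057     ]]
```

```bash
python3 - <<'E'
from h import *
s=snapshot("top");t=snapshot("side")
# canister rim corners: order A..D
T=np.array([[352,97],[92,192],[180,462],[455,357]])/7-.43+[280,170]
S=np.array([[415,338],[290,265],[166,338],[292,415]])/4-.38+[190,130]
Pt=plane(s,T,.09);Ps=plane(t,S,.09)
for n,P in(("top",Pt),("side",Ps)):
    print(n,(P[:,:2]*1000).round(1).tolist(),(P[:,:2].mean(0)*1000).round(1),[round(np.linalg.norm(P[i]-P[i-1])*1000,1) for i in range(4)],
     [round(np.degrees(np.arctan2(*(P[i]-P[i-1])[[1,0]]))%90,1) for i in range(4)])
# lid: bright plate with z=.057
for lo in(130,160): r,a,d,c=square(s,(150,150,230,230),0.057,lo);print(a,d,c)
zoom(t,195,135,270,180,10,"pics/lid_s.png")
E
```

```text
top [[557.8, -204.5], [513.1, -86.2], [391.5, -126.3], [439.8, -250.7]] [ 475.6 -166.9] [np.float64(126.7), np.float64(126.4), np.float64(128.1), np.float64(133.4)] [np.float64(21.4), np.float64(20.7), np.float64(18.2), np.float64(21.2)]
side [[549.6, -210.5], [507.8, -93.0], [390.9, -139.2], [435.5, -252.1]] [ 471.  -173.7] [np.float64(121.4), np.float64(124.7), np.float64(125.7), np.float64(121.4)] [np.float64(20.0), np.float64(19.6), np.float64(21.6), np.float64(21.5)]
[np.float32(18.432632), np.float32(18.678314), np.float32(18.291624), np.float32(18.65864)] [np.float64(71.47406332535122), np.float64(-71.72190730439164), np.float64(71.07042741022438), np.float64(-71.17177778065061)] [540.10359342 243.4825682 ]
[np.float32(18.349998), np.float32(18.629623), np.float32(18.503962), np.float32(18.603664)] [np.float64(70.68817435273391), np.float64(-70.48431233509841), np.float64(70.40163731054469), np.float64(-70.09230372003854)] [540.23320018 243.48505082]
```

View pics/lid_s.png

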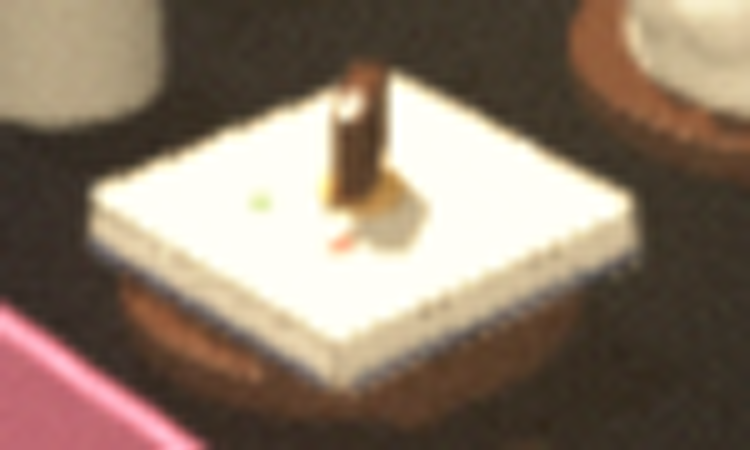

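```bash
python3 - <<'E'
from h import *
s=snapshot("top");t=snapshot("side")
S=np.array([[95,195],[395,72],[632,205],[340,345]])/10-.45+[195,135]
P=plane(t,S,.057);print("lid side",(P*1000).round(1).tolist(),P.mean(0),[round(np.linalg.norm(P[i]-P[i-1])*1000,1) for i in range(4)])
T=np.array([[388,88],[105,182],[195,465],[477,378]])/7-.43+[150,150]
P=plane(s,T,.057);print("lid top",(P*1000).round(1).tolist(),P.mean(0),[round(np.linalg.norm(P[i]-P[i-1])*1000,1) for i in range(4)])
# bar top centre triangulate: top zoom (245,237)&(318,292) ; side (365,66) top of bar
pt=np.array([[245,240],[316,290]]).mean(0)/7-.43+[150,150]
print("bar top via top, z=.101",plane(s,[pt],.101))
ps=np.array([[358,82]])/10-.45+[195,135]
print("bar top via side, z=.101",plane(t,ps,.101))
# base of robot check and TCP
o=ctrl.get_obs();print(o["tool_pos"],proj(s,o["tool_pos"]),proj(t,o["tool_pos"]))
# table contact of canister base in side view: nearest bottom corner
print("can bottom corner", plane(t,np.array([[292,518]])/4-.38+[190,130],0))
zoom(s,100,240,220,330,6,"pics/tcp_t.png");zoom(t,60,20,140,120,6,"pics/tcp_s.png")
E
```

```text
lid side [[449.9, 275.4, 57.0], [583.0, 318.4, 57.0], [621.9, 189.3, 57.0], [492.1, 142.3, 57.0]] [0.53669771 0.23135732 0.057     ] [np.float64(139.7), np.float64(139.9), np.float64(134.8), np.float64(138.1)]
lid top [[628.7, 199.3, 57.0], [583.1, 331.6, 57.0], [450.9, 285.0, 57.0], [492.8, 154.6, 57.0]] [0.53889133 0.24262476 0.057     ] [np.float64(143.0), np.float64(139.9), np.float64(140.2), np.float64(136.9)]
bar top via top, z=.101 [[0.53914828 0.24067886 0.101     ]]
bar top via side, z=.101 [[0.53797824 0.23845546 0.101     ]]
[0.14915294 0.65826551 0.22654711] [[ 39.52263187 312.88510915]] [[96.54495632 87.99841818]]
can bottom corner [[ 0.43557236 -0.25395222  0.        ]]
```

View pics/tcp_s.png

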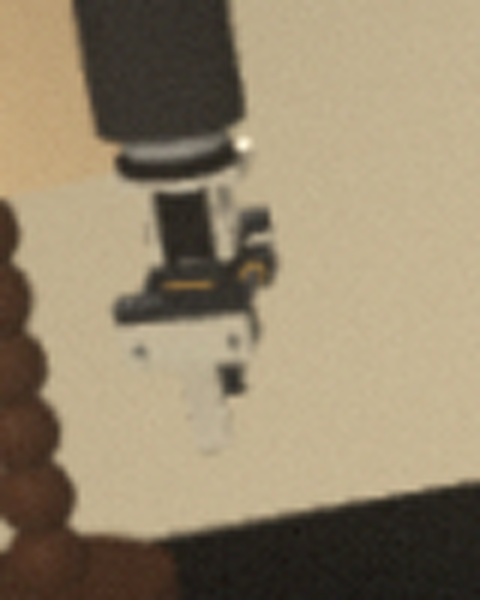

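```bash
cat >> h.py <<'E'
def togo(p,yaw,note=""):
    "shift and turn (tool axes) from the measured pose to TCP p, tool down with yaw deg"
    o=ctrl.get_obs(); A=R.from_euler("xyz",o["orientation"],degrees=True)
    B=R.from_euler("xyz",[180,0,yaw],degrees=True)
    print(note,"shift",A.inv().apply(np.array(p)-o["tool_pos"]).round(4),"turn",(A.inv()*B).as_rotvec().round(4))
def st():
    o=ctrl.get_obs()
    for k in("clock","tool_pos","orientation","joint_pos","force","moment","opening"): print(k,np.round(o[k],4))
E
python3 - <<'E'
from h import *
togo([.5395,.2425,.20],56.1);togo([.5395,.2425,.20],-123.9)
E
```

```text
shift [0.4726 0.3192 0.0265] turn [ 0.      0.     -1.2019]
 shift [0.4726 0.3192 0.0265] turn [ 1.0000e-04 -0.0000e+00  1.9397e+00]
```

```bash
python3 -m pendant '[[0,0,0,0,0,-0.15,1]]'; python3 -c "
from h import *
st()"
```

```text
clock: 0.62
tool_pos: [0.1492, 0.6583, 0.2266]
orientation: [180.0, -0.0, -4.0]
force: [-0.5, -0.8, 0.4]
opening: 0.0874
clock 0.625
tool_pos [0.1492 0.6583 0.2266]
orientation [ 1.799984e+02 -2.000000e-04 -4.014100e+00]
joint_pos [ 93.7406  20.5452   0.6791  -0.     -70.1356  -7.7547]
force [-0.544  -0.7655  0.4233]
moment [-0.0128  0.0219  0.0203]
opening 0.0874
```

```bash
python3 - <<'E'
from h import *
togo([.5395,.2425,.20],-123.9)
E
```

```text
shift [0.4185 0.3874 0.0266] turn [ 0.     -0.      2.0924]
```

```bash
python3 -m pendant '[[0.2,0.19,0,0,0,1.0,1],[0.2,0.19,0,0,0,1.0,1],[0.2,0.19,0,0,0,1.0,1],[0.2,0.19,0,0,0,1.0,1],[0.4185,0.3874,0.026,0,0,2.09,1],[0.4185,0.3874,0.026,0,0,2.09,1],[0.4185,0.3874,0.026,0,0,2.09,1],[0.4185,0.3874,0.026,0,0,2.09,1],[0.4185,0.3874,0.026,0,0,2.09,1],[0.4185,0.3874,0.026,0,0,2.09,1],[0.4185,0.3874,0.026,0,0,2.09,1],[0.4185,0.3874,0.026,0,0,2.09,1]]'; python3 - <<'E'
from h import *
st(); togo([.5395,.2425,.20],-123.9)
s=snapshot("top");t=snapshot("side")
cv2.imwrite("pics/t1.png",s["image"]); zoom(t,190,60,290,190,6,"pics/s1.png"); zoom(s,140,140,260,240,6,"pics/t1z.png")
E
```

```text
clock: 2.12
tool_pos: [0.5385, 0.2411, 0.2005]
orientation: [180.0, -0.0, -124.0]
force: [-0.4, 1.0, -0.8]
opening: 0.0878
clock 2.125
tool_pos [0.5385 0.2411 0.2005]
orientation [ 1.799976e+02 -1.900000e-03 -1.239657e+02]
joint_pos [ 4.30903e+01  1.36637e+01 -1.25513e+01 -2.10000e-03 -6.37873e+01
 -7.70551e+01]
force [-0.4462  1.014  -0.7964]
moment [ 0.1009 -0.0474  0.0296]
opening 0.0878
 shift [-0.0017 -0.0001  0.0005] turn [ 0.     -0.     -0.0011]
```

View pics/s1.png

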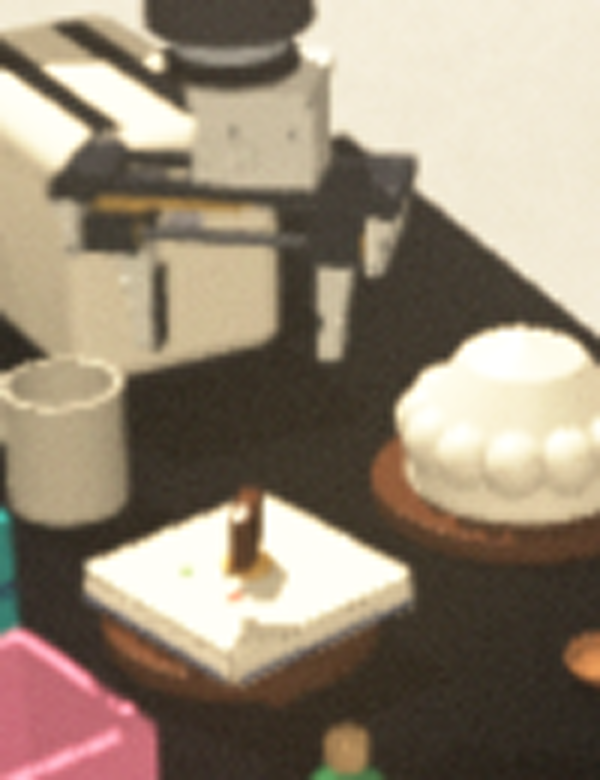

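View pics/t1z.png

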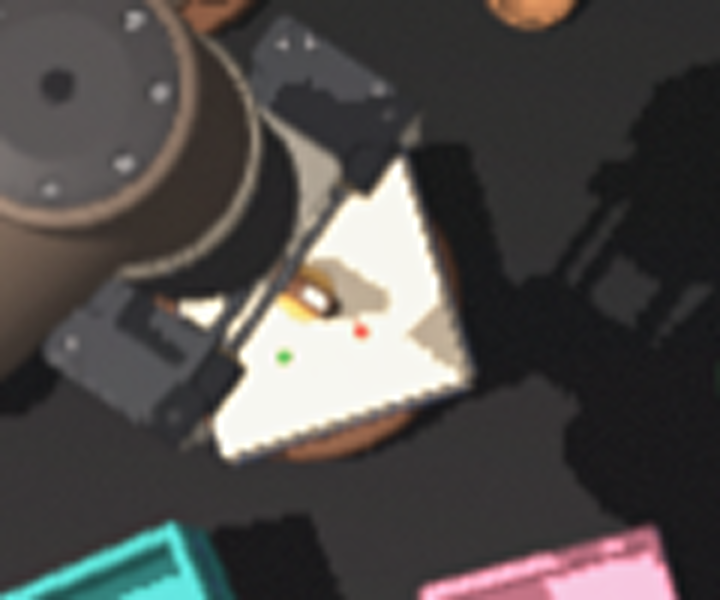

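```bash
python3 -m pendant '[[-0.001,0,0.03,0,0,0,1],[-0.001,0,0.06,0,0,0,1],[-0.001,0,0.09,0,0,0,1],[-0.001,0,0.11,0,0,0,1],[-0.001,0,0.11,0,0,0,1]]'; python3 - <<'E'
from h import *
st()
s=snapshot("top");t=snapshot("side")
o=ctrl.get_obs();print(proj(t,o["tool_pos"]))
zoom(t,195,90,275,190,7,"pics/s2.png"); zoom(s,140,140,260,240,6,"pics/t2z.png")
E
```

```text
clock: 2.85
tool_pos: [0.5379, 0.242, 0.0892]
orientation: [180.0, -0.2, -123.7]
force: [-0.1, 0.0, 0.5]
opening: 0.0875
clock 2.85
tool_pos [0.5379 0.242  0.0892]
orientation [ 1.799505e+02 -1.680000e-01 -1.237316e+02]
joint_pos [ 4.31956e+01  1.97747e+01 -2.01654e+01 -1.33000e-02 -5.02348e+01
 -7.69188e+01]
force [-0.0825  0.0493  0.5002]
moment [ 0.1386 -0.1234  0.0288]
opening 0.0875
[[230.31317451 144.59092071]]
```

View pics/s2.png

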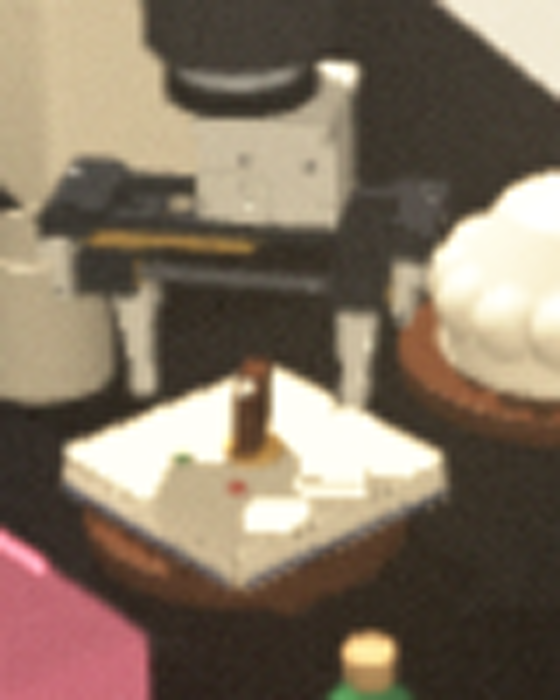

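View pics/t2z.png

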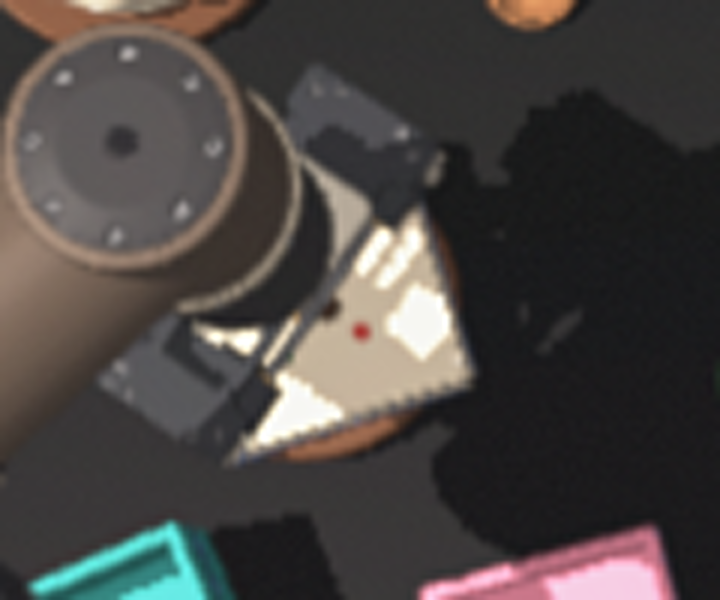

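```bash
python3 - <<'E'
from h import *
togo([.539,.2415,.068],-123.9)
E
```

```text
shift [ 0.0012 -0.0005  0.0233] turn [-0.0005  0.0005  0.0021]
```

```bash
python3 -m pendant '[[0,0,0.012,0,0,0,1],[0,0,0.0225,0,0,0,1],[0,0,0.0225,0,0,0,1],[0,0,0.0225,0,0,0,1]]';  python3 -c "
from h import *
st()"; python3 -m pendant '[[0,0,0,0,0,0,-1],[0,0,0,0,0,0,-1],[0,0,0,0,0,0,-1],[0,0,0,0,0,0,-1],[0,0,0,0,0,0,-1],[0,0,0,0,0,0,-1]]'; python3 -c "
from h import *
st()"
```

```text
clock: 3.45
tool_pos: [0.539, 0.2423, 0.0681]
orientation: [-180.0, -0.0, -123.9]
force: [-0.2, 0.4, 1.2]
opening: 0.0873
clock 3.45
tool_pos [0.539  0.2423 0.0681]
orientation [-1.799932e+02 -8.800000e-03 -1.239094e+02]
joint_pos [ 4.31467e+01  2.11999e+01 -2.13658e+01  1.17000e-02 -4.74413e+01
 -7.70640e+01]
force [-0.2105  0.3848  1.1679]
moment [ 0.12   -0.108   0.0222]
opening 0.0873
clock: 4.2
tool_pos: [0.5389, 0.2423, 0.068]
orientation: [-180.0, -0.0, -123.9]
force: [-0.5, -0.4, -0.1]
opening: 0.0335
clock 4.2
tool_pos [0.5389 0.2423 0.068 ]
orientation [-1.799997e+02 -1.700000e-03 -1.239190e+02]
joint_pos [ 4.31499e+01  2.11930e+01 -2.13778e+01  9.00000e-04 -4.74307e+01
 -7.70695e+01]
force [-0.5445 -0.41   -0.1228]
moment [ 0.0769 -0.0793 -0.0293]
opening 0.0335
```

```bash
python3 -m pendant '[[0,0,0,0,0,0,-1],[0,0,0,0,0,0,-1],[0,0,0,0,0,0,-1],[0,0,0,0,0,0,-1],[0,0,0,0,0,0,-1],[0,0,0,0,0,0,-1]]'; python3 -c "
from h import *
st()
s=snapshot('top');t=snapshot('side')
zoom(t,195,90,275,190,7,'pics/s3.png');zoom(s,140,140,260,240,6,'pics/t3z.png')"
```

```text
clock: 4.95
tool_pos: [0.5389, 0.2423, 0.0681]
orientation: [180.0, -0.0, -123.9]
force: [-0.2, 1.2, 0.6]
opening: 0.0137
clock 4.95
tool_pos [0.5389 0.2423 0.0681]
orientation [ 1.799971e+02 -1.800000e-03 -1.239176e+02]
joint_pos [ 4.31530e+01  2.11916e+01 -2.13776e+01 -3.30000e-03 -4.74332e+01
 -7.70684e+01]
force [-0.1971  1.2437  0.5919]
moment [0.3064 0.1409 0.0178]
opening 0.0137
```

View pics/s3.png

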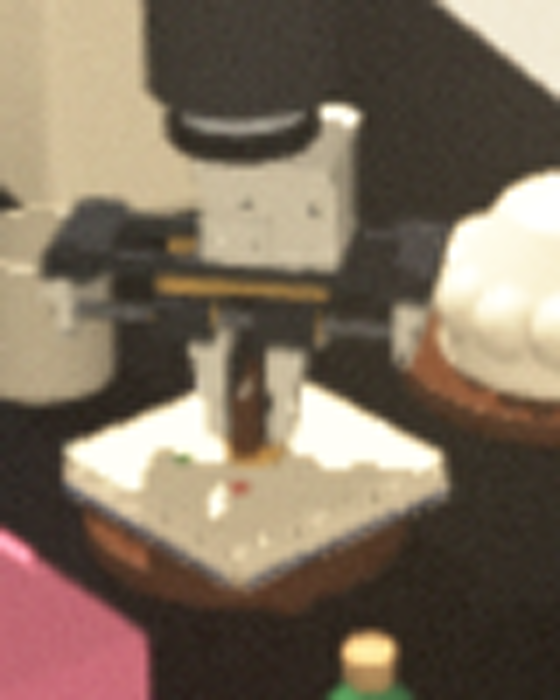

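View pics/t3z.png

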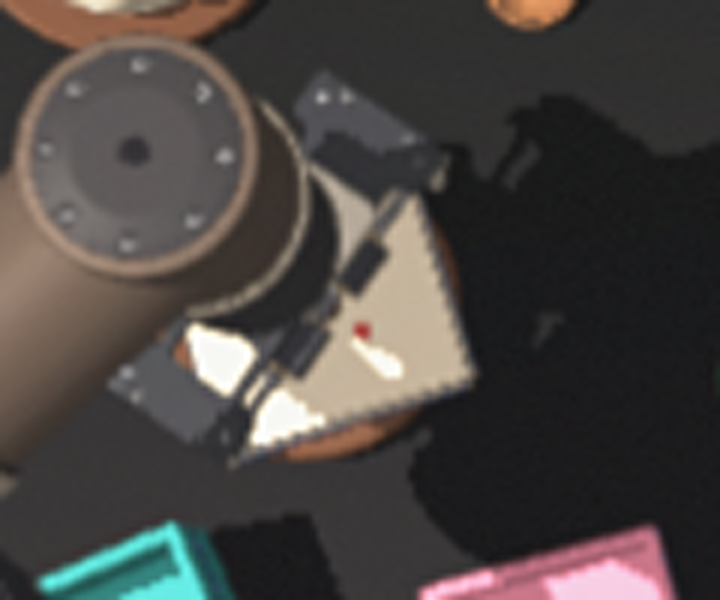

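```bash
python3 -m pendant '[[0,0,-0.006,0,0,0,-1],[0,0,-0.012,0,0,0,-1],[0,0,-0.03,0,0,0,-1],[0,0,-0.05,0,0,0,-1],[0,0,-0.075,0,0,0,-1],[0,0,-0.1,0,0,0,-1],[0,0,-0.125,0,0,0,-1],[0,0,-0.15,0,0,0,-1],[0,0,-0.16,0,0,0,-1],[0,0,-0.16,0,0,0,-1],[0,0,-0.16,0,0,0,-1]]'; python3 -c "
from h import *
st()
s=snapshot('top');t=snapshot('side')
zoom(t,180,40,290,190,5,'pics/s4.png');zoom(s,140,140,260,240,6,'pics/t4z.png')"
```

```text
clock: 6.42
tool_pos: [0.5382, 0.2419, 0.2267]
orientation: [179.9, -0.1, -123.9]
force: [-0.8, -0.9, -5.3]
opening: 0.0137
clock 6.425
tool_pos [0.5382 0.2419 0.2267]
orientation [ 1.799433e+02 -1.066000e-01 -1.239335e+02]
joint_pos [ 4.31496e+01  1.26834e+01 -1.02784e+01 -3.41000e-02 -6.71549e+01
 -7.70698e+01]
force [-0.8001 -0.9475 -5.3254]
moment [ 0.0541 -0.0631 -0.0089]
opening 0.0137
```

View pics/s4.png

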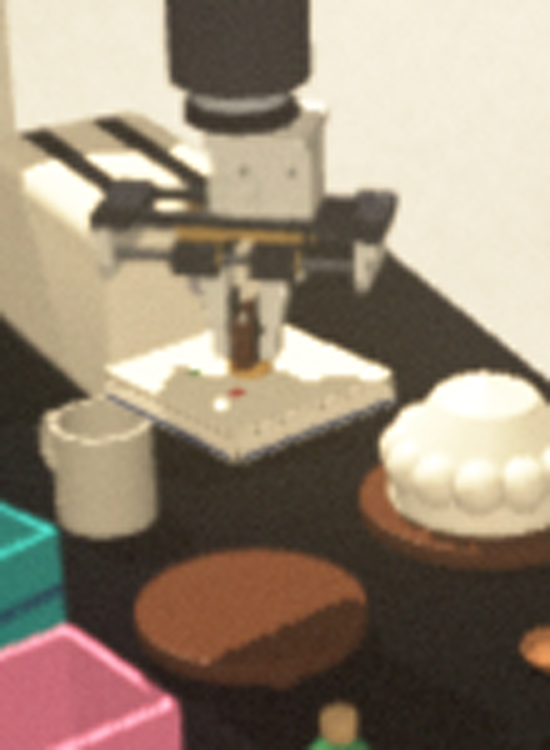

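View pics/t4z.png

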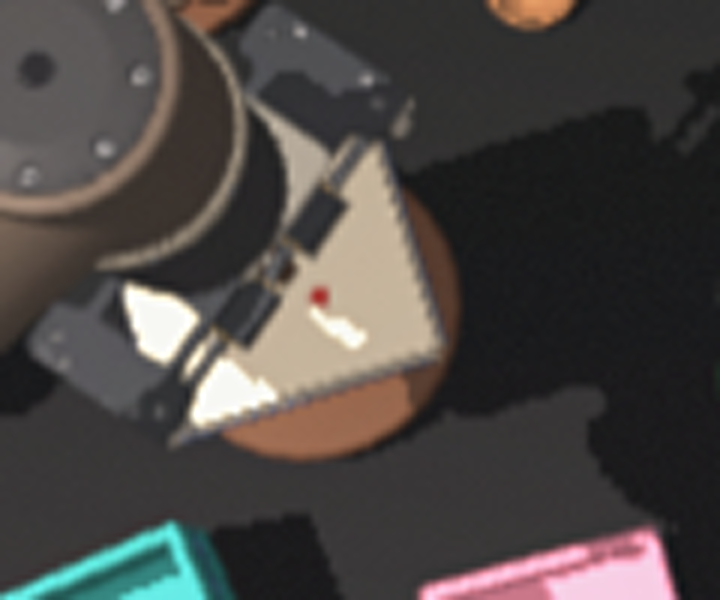

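```bash
python3 - <<'E'
from h import *
togo([.474,-.1675,.228],-121.62)
E
```

```text
shift [ 0.3757 -0.1751 -0.0006] turn [ 0.0008 -0.002  -0.0403]
```

```bash
python3 -m pendant '[[0.02,-0.01,0,0,0,0,-1],[0.06,-0.03,0,0,0,0,-1],[0.1,-0.05,0,0,0,0,-1],[0.14,-0.068,0,0,0,0,-1],[0.18,-0.085,0,0,0,0,-1],[0.22,-0.103,0,0,0,-0.01,-1],[0.26,-0.12,0,0,0,-0.02,-1],[0.3,-0.14,0,0,0,-0.03,-1],[0.335,-0.156,0,0,0,-0.04,-1],[0.362,-0.169,0,0,0,-0.04,-1],[0.3757,-0.175,0,0,0,-0.04,-1],[0.3757,-0.175,0,0,0,-0.04,-1]]'; python3 -m pendant '[[0,0,0,0,0,0,-1],[0,0,0,0,0,0,-1]]'; python3 -c "
from h import *
st()
s=snapshot('top');t=snapshot('side')
zoom(t,210,100,330,270,4,'pics/s5.png');zoom(s,260,140,380,260,6,'pics/t5z.png')"
```

```text
clock: 8.02
tool_pos: [0.4738, -0.168, 0.2278]
orientation: [180.0, -0.0, -121.7]
force: [-0.2, 0.9, -6.3]
opening: 0.0139
clock: 8.28
tool_pos: [0.4747, -0.1665, 0.2281]
orientation: [-180.0, 0.0, -121.6]
force: [-0.5, 0.2, -5.7]
opening: 0.0139
clock 8.275
tool_pos [ 0.4747 -0.1665  0.2281]
orientation [-1.799982e+02  9.500000e-03 -1.215731e+02]
joint_pos [ 3.08440e+00  4.13130e+00 -2.04312e+01 -7.50000e-03 -6.54307e+01
 -3.46545e+01]
force [-0.4877  0.203  -5.7029]
moment [ 0.0635 -0.0422 -0.0028]
opening 0.0139
```

View pics/s5.png

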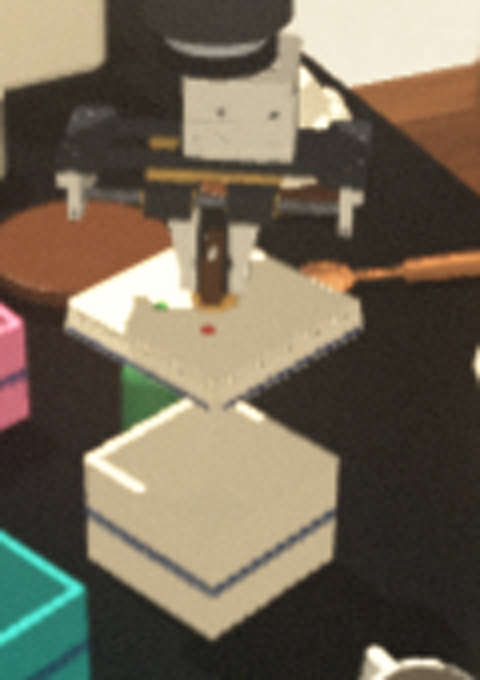

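View pics/t5z.png

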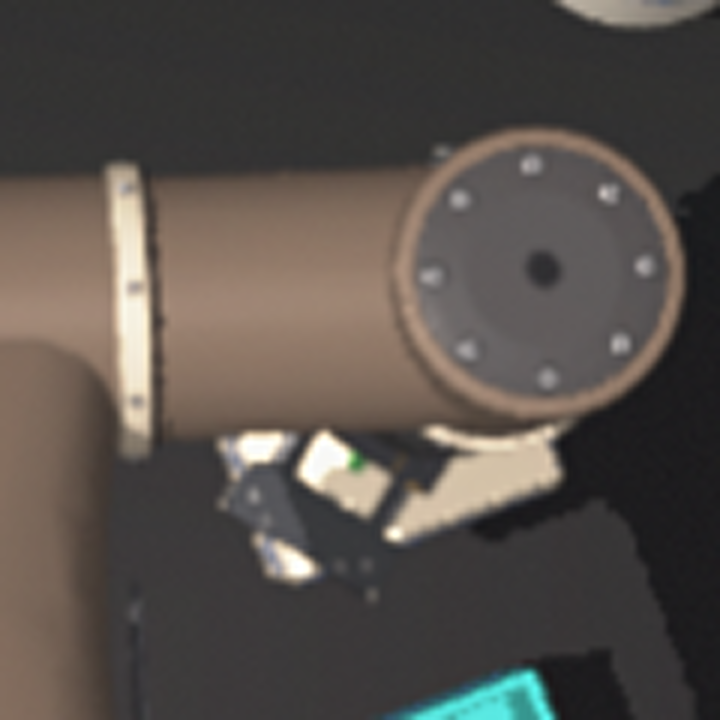

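```bash
python3 -m pendant '[[0,0,0.01,0,0,0,-1],[0,0,0.025,0,0,0,-1],[0,0,0.04,0,0,0,-1],[0,0,0.055,0,0,0,-1],[0,0,0.065,0,0,0,-1],[0,0,0.07,0,0,0,-1],[0,0,0.07,0,0,0,-1],[0,0,0.07,0,0,0,-1]]'; python3 -c "
from h import *
st()
s=snapshot('top');t=snapshot('side')
cv2.imwrite('pics/s6raw.png',t['image'])
zoom(t,215,150,315,270,6,'pics/s6.png');zoom(s,260,140,380,260,6,'pics/t6z.png')"
```

```text
clock: 9.38
tool_pos: [0.4749, -0.1672, 0.1586]
orientation: [-180.0, 0.0, -121.6]
force: [0.7, 0.1, -5.9]
opening: 0.0137
clock 9.375
tool_pos [ 0.4749 -0.1672  0.1586]
orientation [-1.799524e+02  2.070000e-02 -1.216215e+02]
joint_pos [ 3.00900e+00  7.66510e+00 -2.62191e+01  1.21000e-02 -5.60649e+01
 -3.46372e+01]
force [ 0.6866  0.1023 -5.9439]
moment [ 0.1087 -0.0926  0.0219]
opening 0.0137
```

View pics/s6.png

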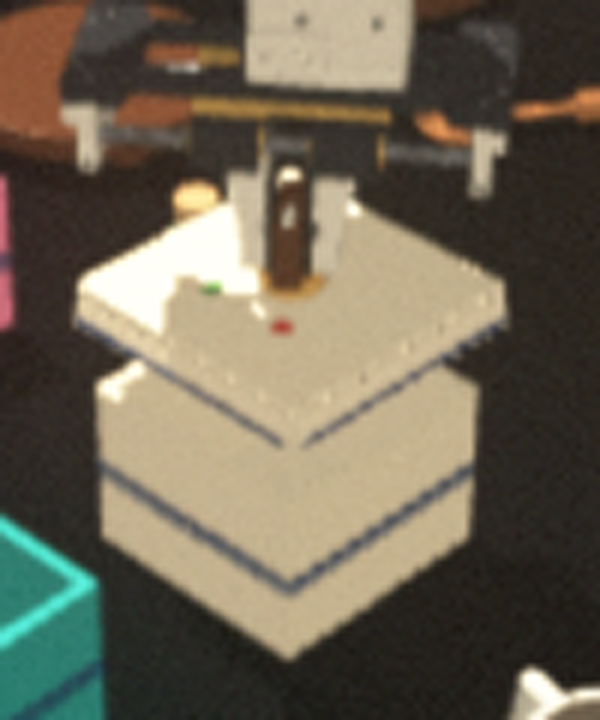

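View pics/t6z.png

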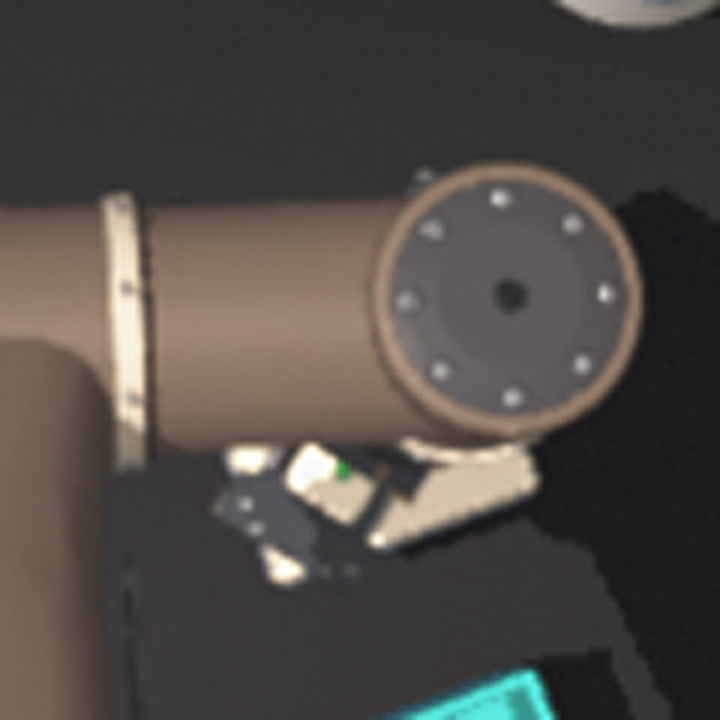

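```bash
python3 - <<'E'
from h import *
t=snapshot("side")
def w(p,z,f=6,o=(215,150)): return plane(t,np.array(p,float)/f-.42+o,z)*1000
L=w([[82,282],[500,283],[293,418]],147.6e-3); C=w([[97,385],[478,385]],.09)
S=w([[76,322],[508,322],[291,447]],.1276)
for n,X in(("lid",L),("skirt",S),("can",C)): print(n,X[:,:2].round(1).tolist(),"mid",((X[0]+X[1])/2)[:2].round(1),"diag",np.linalg.norm(X[0]-X[1]).round(1),"ang",np.degrees(np.arctan2(*(X[1]-X[0])[[1,0]])).round(2))
E
```

```text
lid [[386.4, -134.1], [559.4, -212.8], [431.0, -265.4]] mid [ 472.9 -173.4] diag 190.0 ang -24.46
skirt [[382.1, -135.7], [562.5, -216.8], [432.8, -260.0]] mid [ 472.3 -176.3] diag 197.8 ang -24.21
can [[390.6, -137.2], [552.7, -210.0]] mid [ 471.6 -173.6] diag 177.6 ang -24.2
```

```bash
python3 -m pendant '[[0,0,0.006,0,0,0,-1],[0,0,0.012,0,0,0,-1],[0,0,0.018,0,0,0,-1],[0,0,0.023,0,0,0,-1],[0,0,0.028,0,0,0,-1],[0,0,0.032,0,0,0,-1],[0,0,0.036,0,0,0,-1],[0,0,0.036,0,0,0,-1]]'; python3 -c "
from h import *
st()"
```

```text
clock: 10.52
tool_pos: [0.4743, -0.1671, 0.1217]
orientation: [180.0, -0.0, -121.6]
force: [0.4, -1.2, -5.7]
opening: 0.0142
clock 10.525
tool_pos [ 0.4743 -0.1671  0.1217]
orientation [ 1.799674e+02 -1.930000e-02 -1.216341e+02]
joint_pos [ 3.00900e+00  1.00103e+01 -2.89434e+01 -3.40000e-03 -5.10841e+01
 -3.46409e+01]
force [ 0.4109 -1.1687 -5.6548]
moment [ 0.126  -0.1073 -0.0656]
opening 0.0142
```

No contact so far; continue slowly.

```bash
python3 -m pendant '[[0,0,0.002,0,0,0,-1],[0,0,0.004,0,0,0,-1],[0,0,0.0055,0,0,0,-1],[0,0,0.007,0,0,0,-1],[0,0,0.007,0,0,0,-1]]'; python3 -m pendant '[[0,0,0.001,0,0,0,-1],[0,0,0.002,0,0,0,-1],[0,0,0.002,0,0,0,-1]]'; python3 -c "
from h import *
st()
t=snapshot('side');zoom(t,215,150,315,270,6,'pics/s7.png')"
```

```text
clock: 11.15
tool_pos: [0.4746, -0.1672, 0.1151]
orientation: [-180.0, -0.0, -121.6]
force: [-0.0, -1.3, -5.3]
opening: 0.014
clock: 11.52
tool_pos: [0.4746, -0.1671, 0.1131]
orientation: [-180.0, 0.0, -121.6]
force: [0.3, -0.7, -3.1]
opening: 0.0139
clock 11.525
tool_pos [ 0.4746 -0.1671  0.1131]
orientation [-1.799897e+02  6.400000e-03 -1.216241e+02]
joint_pos [ 3.01420e+00  1.06121e+01 -2.95458e+01  7.00000e-04 -4.98300e+01
 -3.46387e+01]
force [ 0.2744 -0.7234 -3.0716]
moment [ 0.0958 -0.1153 -0.0513]
opening 0.0139
```

View pics/s7.png

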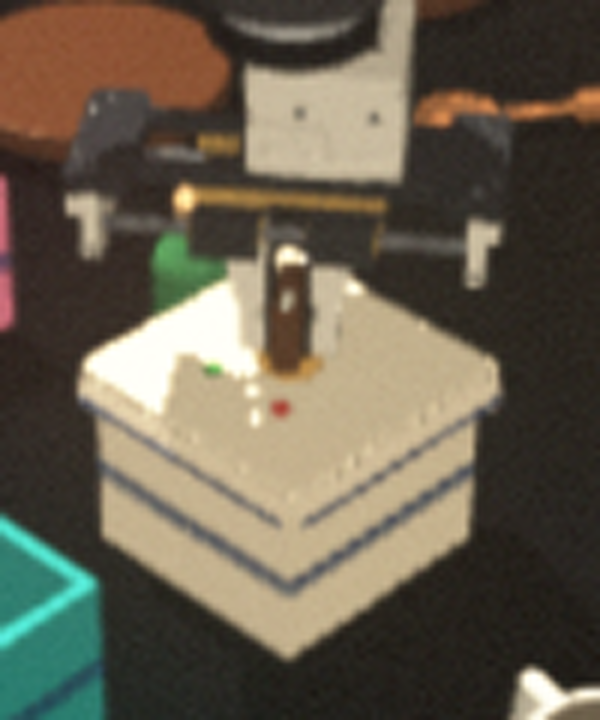

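```bash
python3 -m pendant '[[0,0,0.0005,0,0,0,-1],[0,0,0.001,0,0,0,-1],[0,0,0.001,0,0,0,-1]]'; python3 -m pendant '[[0,0,0.0005,0,0,0,-1],[0,0,0.0007,0,0,0,-1],[0,0,0.0007,0,0,0,-1]]'; python3 -c "
from h import *
st()"
```

```text
clock: 11.95
tool_pos: [0.4745, -0.1671, 0.1121]
orientation: [-180.0, 0.0, -121.6]
force: [-0.6, 0.5, -3.5]
opening: 0.0139
clock: 12.32
tool_pos: [0.4746, -0.1671, 0.112]
orientation: [-180.0, 0.0, -121.6]
force: [-4.2, 2.4, 5.6]
opening: 0.014
clock 12.325
tool_pos [ 0.4746 -0.1671  0.112 ]
orientation [-1.799749e+02  5.700000e-03 -1.216148e+02]
joint_pos [ 3.01460e+00  1.06785e+01 -2.96398e+01  1.25000e-02 -4.96578e+01
 -3.46375e+01]
force [-4.2262  2.355   5.5916]
moment [ 0.8459  1.144  -0.0135]
opening 0.014
```

```bash
python3 -m pendant '[[0,0,0,0,0,0,-1],[0,0,0,0,0,0,-1],[0,0,0,0,0,0,-1],[0,0,0,0,0,0.08,-1],[0,0,0,0,0,0.16,-1],[0,0,0,0,0,0.24,-1],[0,0,0,0,0,0.32,-1],[0,0,0,0,0,0.4,-1],[0,0,0,0,0,0.4,-1]]'; python3 -c "
from h import *
st()
t=snapshot('side');zoom(t,215,150,315,270,6,'pics/s8.png')"
```

```text
clock: 13.45
tool_pos: [0.4744, -0.167, 0.112]
orientation: [-180.0, 0.0, -144.6]
force: [-2.9, 3.2, 6.1]
opening: 0.0137
clock 13.45
tool_pos [ 0.4744 -0.167   0.112 ]
orientation [-1.799989e+02  5.100000e-03 -1.445896e+02]
joint_pos [ 3.02550e+00  1.06682e+01 -2.96462e+01 -2.40000e-03 -4.96807e+01
 -5.76135e+01]
force [-2.9087  3.2361  6.0962]
moment [1.2482 1.3783 0.0872]
opening 0.0137
```

View pics/s8.png

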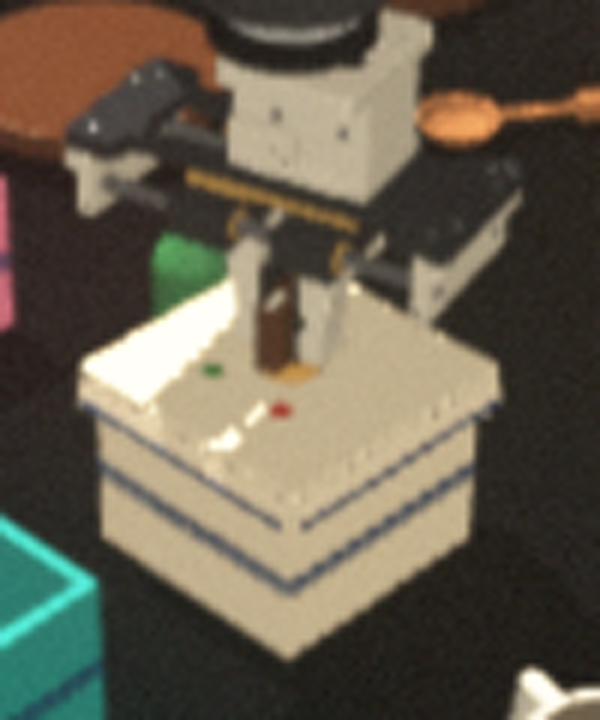

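```bash
python3 -m pendant '[[0,0,0,0,0,0.09,-1],[0,0,0,0,0,0.18,-1],[0,0,0,0,0,0.27,-1],[0,0,0,0,0,0.36,-1],[0,0,0,0,0,0.45,-1],[0,0,0,0,0,0.54,-1],[0,0,0,0,0,0.63,-1],[0,0,0,0,0,0.72,-1],[0,0,0,0,0,0.81,-1],[0,0,0,0,0,0.88,-1],[0,0,0,0,0,0.92,-1],[0,0,0,0,0,0.92,-1]]'; python3 -c "
from h import *
st()
s=snapshot('top');t=snapshot('side');zoom(t,215,150,315,270,6,'pics/s9.png');zoom(s,260,140,380,260,6,'pics/t9z.png')"
```

```text
clock: 15.0
tool_pos: [0.4749, -0.167, 0.112]
orientation: [180.0, 0.1, 162.8]
force: [-3.1, 2.7, 6.5]
opening: 0.0138
clock 15.0
tool_pos [ 0.4749 -0.167   0.112 ]
orientation [1.799822e+02 5.020000e-02 1.627686e+02]
joint_pos [ 3.026800e+00  1.068290e+01 -2.963080e+01  8.000000e-04 -4.963310e+01
 -1.102587e+02]
force [-3.1224  2.672   6.4768]
moment [ 1.2421  0.8336 -0.0671]
opening 0.0138
```

View pics/s9.png

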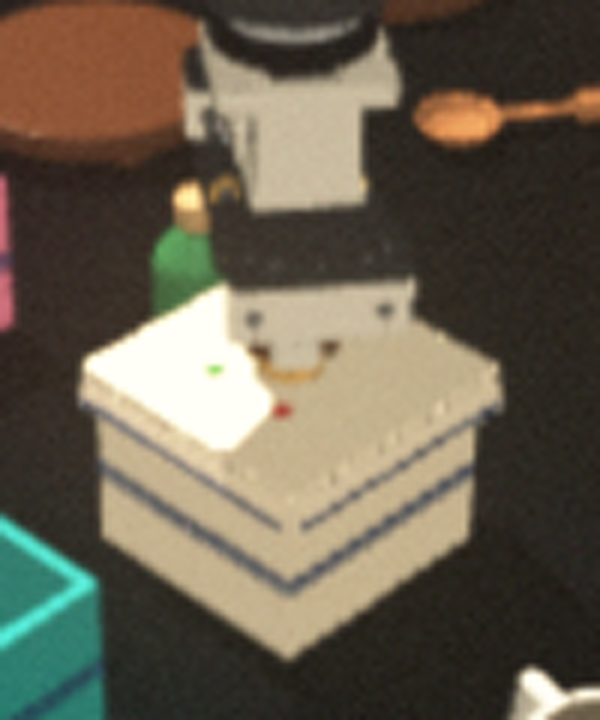

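View pics/t9z.png

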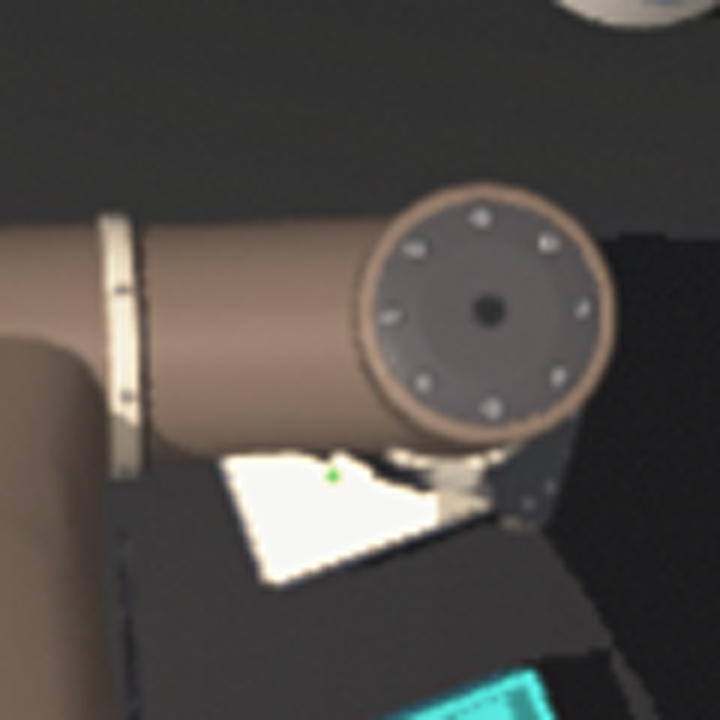

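```bash
python3 -m pendant '[[0,0,0,0,0,0.02,-1],[0,0,0,0,0,0.04,-1],[0,0,0,0,0,0.04,-1],[0,0,0,0,0,0.04,-1]]'; python3 -c "
from h import *
st()
t=snapshot('side');zoom(t,215,150,315,270,6,'pics/s10.png')"
```

```text
clock: 15.6
tool_pos: [0.4751, -0.1674, 0.112]
orientation: [-180.0, 0.1, 160.5]
force: [-0.9, 1.0, 6.6]
opening: 0.0137
clock 15.6
tool_pos [ 0.4751 -0.1674  0.112 ]
orientation [-1.799847e+02  7.470000e-02  1.605223e+02]
joint_pos [ 3.00890e+00  1.07008e+01 -2.96302e+01  5.61000e-02 -4.96058e+01
 -1.12523e+02]
force [-0.8879  1.049   6.5908]
moment [0.2319 0.4562 0.4431]
opening 0.0137
```

View pics/s10.png

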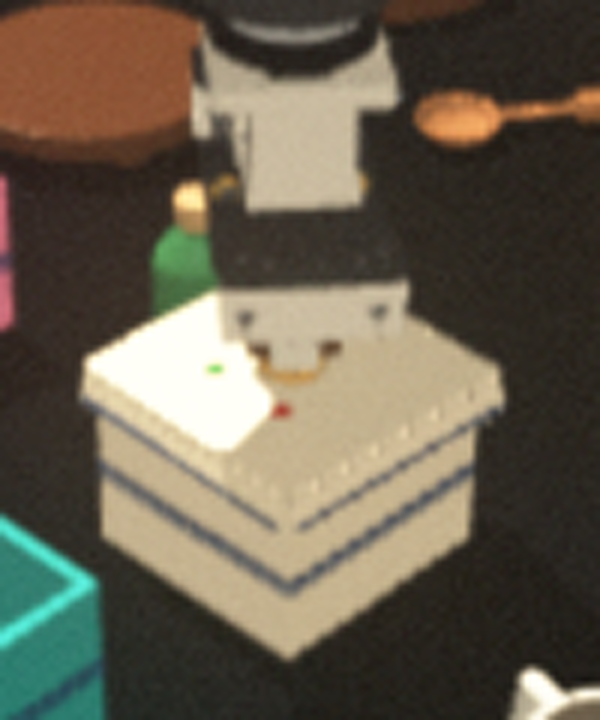

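```bash
python3 -m pendant '[[0,0,0,0,0,-0.03,-1],[0,0,0,0,0,-0.03,-1],[0,0,0,0,0,-0.03,-1]]'; python3 -m pendant '[[0,0,-0.001,0,0,0,-1],[0,0,-0.002,0,0,0,-1],[0,0,-0.003,0,0,0,-1],[0,0,-0.004,0,0,0,-1],[0,0,-0.005,0,0,0,-1],[0,0,-0.005,0,0,0,-1]]'; python3 -c "
from h import *
st()
t=snapshot('side');zoom(t,215,150,315,270,6,'pics/s11.png')"
```

```text
clock: 16.02
tool_pos: [0.4751, -0.1674, 0.112]
orientation: [-180.0, 0.1, 162.2]
force: [-1.2, 0.6, 5.7]
opening: 0.0137
clock: 16.77
tool_pos: [0.4746, -0.1671, 0.1164]
orientation: [180.0, 0.0, 162.2]
force: [0.6, -0.0, -3.7]
opening: 0.0141
clock 16.775
tool_pos [ 0.4746 -0.1671  0.1164]
orientation [1.799970e+02 8.000000e-03 1.621705e+02]
joint_pos [ 3.010800e+00  1.037430e+01 -2.931900e+01  1.000000e-04 -5.029810e+01
 -1.108404e+02]
force [ 0.6357 -0.0386 -3.7434]
moment [ 0.0423 -0.1684  0.0365]
opening 0.0141
```

View pics/s11.png

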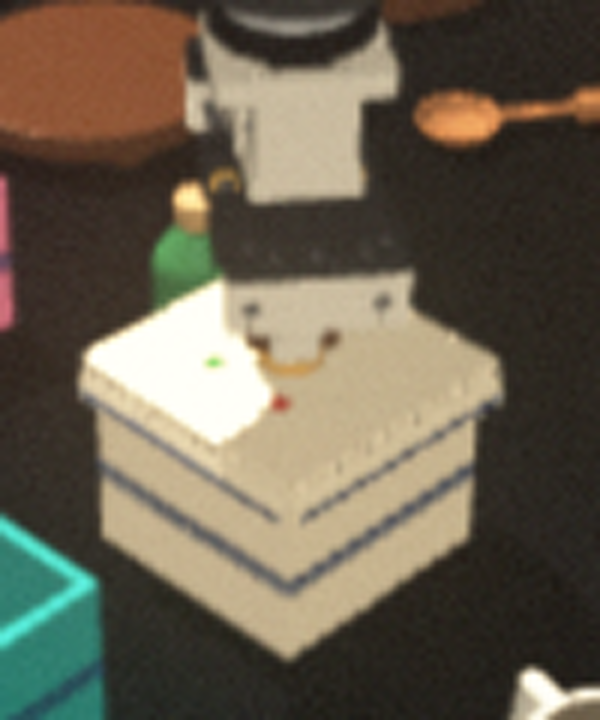

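Force is −3.7 N (was −5.7 N with both), so only the outer lid is lifted. Continuing slowly.

```bash
python3 -m pendant '[[0,0,-0.003,0,0,0,-1],[0,0,-0.006,0,0,0,-1],[0,0,-0.01,0,0,0,-1],[0,0,-0.015,0,0,0,-1],[0,0,-0.02,0,0,0,-1],[0,0,-0.03,0,0,0,-1],[0,0,-0.04,0,0,0,-1],[0,0,-0.05,0,0,0,-1],[0,0,-0.06,0,0,0,-1],[0,0,-0.07,0,0,0,-1],[0,0,-0.08,0,0,0,-1],[0,0,-0.09,0,0,0,-1]]'; python3 -m pendant '[[0,0,-0.01,0,0,0,-1],[0,0,-0.017,0,0,0,-1],[0,0,-0.0195,0,0,0,-1],[0,0,-0.0195,0,0,0,-1],[0,0,-0.0195,0,0,0,-1],[0,0,-0.0195,0,0,0,-1],[0,0,-0.0195,0,0,0,-1],[0,0,-0.0195,0,0,0,-1]]'; python3 -c "
from h import *
st()
s=snapshot('top');t=snapshot('side');zoom(t,205,100,325,270,4,'pics/s12.png');cv2.imwrite('pics/t12.png',s['image'])"
```

```text
clock: 18.32
tool_pos: [0.4745, -0.1671, 0.207]
orientation: [180.0, -0.0, 162.2]
force: [-0.4, -0.6, -3.2]
opening: 0.0137
clock: 19.32
tool_pos: [0.4745, -0.1671, 0.2258]
orientation: [-180.0, -0.0, 162.2]
force: [-0.8, 0.0, -2.7]
opening: 0.014
clock 19.325
tool_pos [ 0.4745 -0.1671  0.2258]
orientation [-1.799970e+02 -8.800000e-03  1.621664e+02]
joint_pos [ 3.009700e+00  4.240300e+00 -2.062510e+01 -4.000000e-04 -6.514390e+01
 -1.108432e+02]
force [-0.8002  0.0207 -2.6514]
moment [ 0.024  -0.1731 -0.0248]
opening 0.014
```

View pics/s12.png

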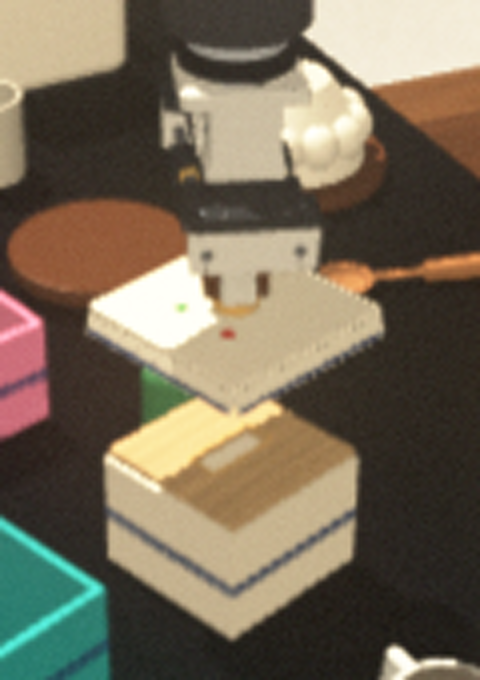

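View pics/t12.png

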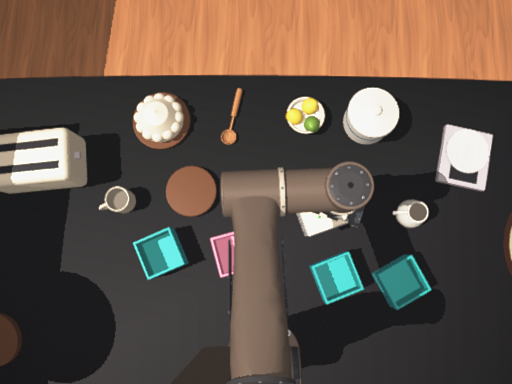

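```bash
python3 -c "
from h import *
st(); print(ctrl.close_job())"
```

```text
clock 19.425
tool_pos [ 0.4745 -0.1671  0.2258]
orientation [-1.799994e+02 -4.400000e-03  1.621697e+02]
joint_pos [ 3.010700e+00  4.235200e+00 -2.062430e+01 -1.100000e-03 -6.514480e+01
 -1.108406e+02]
force [ 0.3428 -0.091  -3.7651]
moment [-0.014  -0.1385  0.0248]
opening 0.0136
the job is handed in; nothing more can be done
None
```

I carried both lids by the knob to the canister and seated them. I then turned the knob clockwise to its far stop, lifted the outer lid alone, and handed the job in at 19.4 s. No verdict is given, so these are my own last checks:

- **Seating:** contact stayed gentle, with about 6 N of upward push read when fully down. The fingers' height of 0.112 m matched the expected seated position.
- **Knob:** it turned about 75°, and the moment rose to about 0.44 N m, which shows it reached the stop. I then eased off slightly before lifting.
- **Release:** the load fell from about 5.7 N with both lids to between 2.7 and 3.8 N, so only the outer lid is held.
- **Final pose:** the outer lid is level and still, its underside about 120 mm above the rim, and the grip is holding at 14 mm. The side picture shows the beech inner lid flat in the canister.
- **Bystanders:** by eye, the jug, mug and spoon are where they started. The arm hides the bottle from above, but the side pictures show it upright in its place.

The side camera disagreed with the top camera by about 7–11 mm in y. I took this as a constant offset of about 1.5 pixels in the side view. I used the top camera for positions, and the side camera only to compare the lid with the canister, where they agreed to about 1 mm.

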